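# Index the board arm over the inspection camera

### The arm

A 6-joint arm with a two-finger parallel gripper is mounted at the origin on the work surface. World frame = base frame: x ahead of the robot, y to its left, z up, the work surface at z = 0. Lengths are in m, angles in degrees, forces in N, time in s.
With the tool pointing down it reaches from about 0.4 to 0.825 m from the base axis. Payload 7 kg.
Tool frame: the origin (TCP) lies midway between the tips of the shut fingers; the grasp point (between the pads) lies hold_point_z behind it (hold_point_z is the distance from the TCP to the grasp point, in m); z points along the fingers, y is the line along which they close (so a half turn about z gives the same grasp; the last joint's range is limited). The gripper opens to 88 mm and grips with 3 to 60 N. Pads are 19 mm wide; open, the fingers measure 130 mm over their backs; the gripper's body (78 mm by 193 mm) begins 47 mm behind the grasp point.
Start: joints at [-58.092, 20.546, 0.682, 0, -70.136, -16.507], TCP at [0.179, -0.651, 0.227] pointing down, gripper open.
Joint ranges: [-176.03, 176.03], [-82.01, 121.73], [-58.28, 71.71], [-173.87, 95.51], [-174.79, -0.11], [-173.66, 173.66]. Speed limits (degrees/s): [136.94, 136.94, 172.46, 180, 180, 180].

### API

Orientations are given as [roll, pitch, yaw] about the fixed x, y, z axes, in that order (R = Rz(yaw) Ry(pitch) Rx(roll)).
In Python, from plant import * gives the robot as it stands.
- The arm moves only by the tool step_arm, never from a script. Its argument "steps" is a list that holds one entry, the list of rows, each a list of 6 numbers: the shift along the tool's x, y, z scaled (see below), then the turn, a rotation vector about the tool's x, y, z scaled (see below). In form: [[[tx, ty, tz, wx, wy, wz], ...]]. A call has 1 to 20 rows; each row is the pose to reach, as a shift and turn from the pose commanded when the call began, along the tool's axes at that moment; what a row does not reach only later rows make up. The controller multiplies each number of a shift by 100 mm and each number of a turn by 0.5 rad. A row lasts 1/10 s, in which the tool goes at most 50 mm and 8.59 degrees, less where a joint would pass 70% of its speed; a pose out of reach is approached as far as the arm can. A call with a number of a shift or a turn outside -1 to 1 is refused whole. A call with a gripper value outside its range is refused whole. "jaw" is the closure in counts, from 0 (fully open) to 255 (shut), set as the call begins (left out, the last holds). The fingers move at their own pace and stop on an object; the grip force is fixed at half the most. Time passes only in rows, so rows that repeat a pose let the fingers close. It gives the time, the measured TCP pose, the force, the opening and the grip force at its end, in the units of the state.
- get_obs(): the state, without advancing time (a new reading comes with each control period).
- snapshot(name): name is "side" or "top"; returns (picture, depth): 420x560x3 uint8, red, green, blue; 420x560 float32, m along the optical axis (not along the pixel's ray), 0 where there is no reading.
- calibration(name): a dict with "mtx" (3x3 intrinsics, pixels), "rvec" (rotation vector, rad) and "tvec" (3), from world to camera coordinates, as OpenCV has them. Camera axes: x right, y down, z forward; pixel columns grow to the right and rows downward; lengths in m; the calibration is good to about 2 mm. A picture is of the moment at which its call begins. calibration takes no time and is no camera call.
- close_job(): hands the job in; it is judged then, once.
The state is a dict: "clock": time; "joint_pos": joint angles; "qvel": joint speeds; "tau": joint torques, N m; "tool_pos": TCP position; "orientation": TCP orientation; "force": force on the tool from outside, world axes, zero at the start; "moment": the same for the moment, N m; "opening": finger opening in m; "gripper_force": force on a finger pad.
Only numpy, scipy, OpenCV 4.12 (cv2) and the standard library are available. Lean on these libraries where they do the work, as an engineer would, in place of code of your own. Each camera call takes 0.05 s, during which the arm holds its last target. There are 200 camera calls.

### The job

Bring the circuit board over the round inspection camera: hook a fingertip under the pull ring of the swing arm's spring index pin, lift the pin out of its hole, swing the arm one hole across to the camera's side, and let go so that the pin drops fully home in that hole. Be gentle with the ring, keep off the circuit board, the camera and the fan, and leave the loose things around the fixture where they are.

Things in the scene. Friction and masses are not known exactly. Their poses are not given: they have to be found in the camera images.
- base_plate: Fixed grey base plate of the board positioner, x -280 to 60 mm, y -200 to 200 mm, 10 mm thick. Origin on the arm's pivot axis at bench level; x points from the middle hole to the pivot (away from the robot, give or take 0.25 rad), y to the robot's left, z up. It carries the pivot post and hub (52 mm across, up to 82 mm high) at its origin, the index rail and the swing arm.
- board_arm (a joint): Swing arm, rad about the upright pivot: 0 = middle hole (start), positive swings the ring end to base_plate +y (left); +0.524 = left hole, -0.524 = right hole; stops at +-0.68. Flat aluminium, 56 to 66 mm high: frame 92 mm wide, 75 to 185 mm from the pivot, then a tongue 34 mm wide to 259 mm. Locked while the pin is in a hole; free, it drags with about 1 N at the pin and stays where left.
- index_pin (a joint): Lift of the spring index pin, m: 0 = home, above 0.009 it is clear of the rail and the arm can swing, 0.020 = end of travel. The spring pushes it down with 5 N at 0, 7 N at 0.010, 9 N at 0.020. Pin 8 mm thick, round tip, on the arm 230 mm from the pivot; holes 11 mm wide. Let down off a hole it slides on the rail; let down within 2 mm of a hole, or slid across one, it drops in.
- pull_ring (a point): Centre of the pull ring on top of the pin: steel wire 5 mm thick, 40 mm inside, 50 mm outside. Rigid: it leans 45 degrees towards the pivot, so a finger pointing 45 degrees down and along the arm towards the pivot passes squarely through it. With the pin home: 120 mm above the bench, 214 mm from the pivot axis (16 mm nearer than the pin); top of the ring 138 mm high. It rises with the pin.
- ring_foot (a point): Lowest point of the pull ring, on the pin's axis, 104 mm high with the pin home. Under it the pin's head (15 mm across) and the barrel (22 mm across, 66 to 94 mm high, on the arm). Nothing else within 35 mm of the ring stands over 70 mm.
- hole_middle (a point): Middle hole of the index rail, where the pin starts: centre of its mouth, 52 mm above the bench. The rail is a flat steel arc, 36 mm wide, 40 to 52 mm high, 230 mm from the pivot to its centre line, reaching 43 degrees to either side, with an end stop 62 mm high at each end.
- hole_left (a point): Left hole (base_plate +y): centre of its mouth, 52 mm above the bench, 230 mm from the pivot, 119 mm from the middle hole.
- hole_right (a point): Right hole (base_plate -y), the same on the other side.
- circuit_board: Green circuit board, 94 mm along the arm x 74 mm, clipped in the arm's frame and moving with it; origin at the middle of its underside, 66 mm above the bench. Parts on it reach 80 mm above the bench.
- board_centre (a point): Middle of the circuit board's top face, 130 mm from the pivot along the arm.
- inspection_camera: Inspection camera that looks straight up, fixed on the base plate under the board's left or right place (this varies): round black housing, 48 mm across the foot, 42 mm across the top with a ring of small white lamps and a dark lens; origin at the middle of its underside, 10 mm above the bench; its top is 46 mm above the bench, below the arm.
- lens (a point): Lens of the inspection camera, on its axis, 47 mm above the bench, 130 mm from the pivot.
- fan: Square black cooling fan, 56 x 56 mm, fixed on brass legs on the base plate under the other place; origin under its middle, 10 mm above the bench; top 41 mm above the bench.
- flux_bottle: Loose small bottle, 28 mm across, 62 mm high, on the base plate beside the pivot (left or right). Leave alone. Origin: middle of its underside.
- solder_reel: Loose metal reel, 44 mm across, 28 mm high, on the base plate on the other side of the pivot. Leave alone. Origin: middle of its underside.
- screw_pot: Loose small steel bowl, 36 mm across, 20 mm high, on the base plate's front left corner. Leave alone. Origin: middle of its underside.
- screwdriver: Loose screwdriver, 160 mm, lying on the bench to the right. Leave alone.
- brush: Loose brush, 150 mm, lying on the bench to the right. Leave alone.
- spray_bottle: Loose white spray bottle, 62 mm across, 170 mm high, on the bench to the left. Leave alone. Origin: middle of its underside.
- multimeter: Loose hand multimeter, 150 x 78 x 34 mm, lying on the bench to the left. Leave alone. Origin: middle of its underside.
- tweezers: Loose steel tweezers, 125 mm, lying on the bench to the right. Leave alone.

How it is judged (in metres and radians):
On the way:
1. the index pin is lifted out of the middle hole (value of joint index_pin above 0.0095 m), for 0.1 s.
At the end, for the whole second after the job is handed in: the index pin is fully home (within 2 mm) in the hole on the camera's side, with the middle of the circuit board within 6 mm of straight above the camera's lens and the arm at rest (value of joint index_pin below 0.002 m and horizontal distance between board_centre and lens below 0.006 m and not (velocity of joint board_arm above 0.03 rad/s) and velocity of joint board_arm above -0.03 rad/s); the robot touches nothing.
It fails at once if the ring, pin or arm is squeezed, pushed or pulled with more than 30 N (contact force between any of the fingers, the arm and base_plate above 30 N).
It fails at once if the robot touches the circuit board (contact force between any of the fingers, the arm and circuit_board above 0.5 N).
It fails at once if the robot bumps the camera or the fan (contact force between any of the fingers, the arm and inspection_camera above 2 N or contact force between any of the fingers, the arm and fan above 2 N).
It fails at once if a loose thing beside the fixture is moved by more than 20 mm (distance of any of flux_bottle, solder_reel, screw_pot, screwdriver, brush, spray_bottle, multimeter, tweezers from where it was at the start of the episode above 0.02 m).
It also fails if it takes over 48 s, if anything falls off the work surface, if the arm or the gripper's body presses on something with over 40 N, if the wrist force passes 120 N, or if a joint passes its speed limit or range.

## Working session

There is one attempt and no reset: what is moved stays moved. The work goes in short steps, Python scripts to look and compute and a tool call to move; the robot and the scene stay as the last step left them, time stands still between calls to the robot, and variables do not carry over. Pictures are saved under pics/ and viewed, at most 10 in all, crops included, and the job is handed in when it is done.

Besides the shell and the picture viewer there is one more tool, called after ">>>" by a JSON object that holds its "fn" and its "kwargs", one argument or row to a line. step_arm: Moves the arm, as the interface text tells. Its arguments: {"type":"object","properties":{"steps":{"type":"array","items":{"type":"array","items":{"type":"array","items":{"type":"number","minimum":-1,"maximum":1}}}},"jaw":{"type":"number"}},"required":["steps"]}

```bash
mkdir -p pics; ls
python3 - <<'E'
from plant import *
import cv2
o=get_obs(); print({k:o[k] for k in ('clock','tool_pos','orientation','opening','force')})
for n in ('top','side'):
    p,d=snapshot(n); cv2.imwrite(f'pics/{n}0.png',p[:,:,::-1])
    import numpy as np; np.savez(f'{n}0.npz',p=p,d=d)
    c=calibration(n); R=cv2.Rodrigues(np.array(c['rvec']))[0]; print(n,-R.T@np.array(c['tvec']).ravel(),R[2])
E
```

```text
pics
{'clock': 0.0, 'tool_pos': array([ 0.1791005 , -0.65028943,  0.22560919]), 'orientation': array([ 1.79903777e+02, -9.06351208e-03, -1.64605992e+02]), 'opening': 0.08780212010309596, 'force': array([-0.44083317, -0.6487688 , -0.29887839])}
top [0.44515745 0.01167218 1.28760953] [ 0.06899903 -0.02820434 -0.99721795]
side [-0.18716937  0.69791937  0.89800608] [ 0.56634201 -0.54702286 -0.61645983]
```

View pics/top0.png

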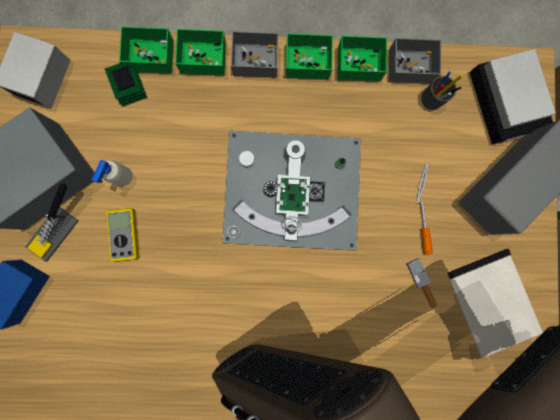

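View pics/side0.png

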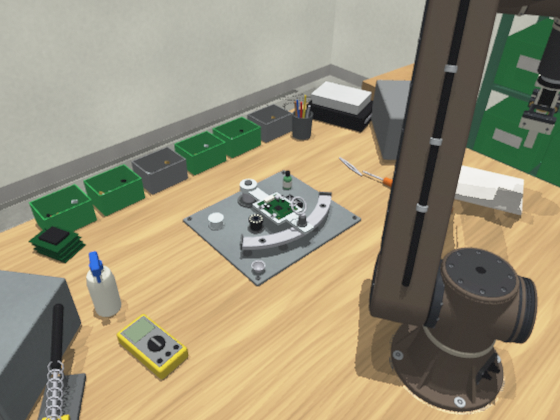

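```bash
cat > h.py <<'E'
import numpy as np, cv2
from plant import *
def cloud(n,d):
    c=calibration(n);K=np.array(c['mtx']);R=cv2.Rodrigues(np.array(c['rvec']))[0];t=np.array(c['tvec']).ravel()
    v,u=np.indices(d.shape);P=np.stack([(u-K[0,2])/K[0,0]*d,(v-K[1,2])/K[1,1]*d,d],-1)
    return (P-t)@R
def proj(n,X):
    c=calibration(n);return cv2.projectPoints(np.array(X,float).reshape(-1,3),np.array(c['rvec']),np.array(c['tvec']),np.array(c['mtx']),None)[0].reshape(-1,2)
E
python3 - <<'E'
from h import *
z=np.load('top0.npz');W=cloud('top',z['d']);p=z['p']
s=W[125:255,215:370]; zz=s[...,2]
print('bench z',np.median(W[270:300,150:250,2]), 'plate', np.median(zz[10:20,20:50]))
g=s[(zz>.0055)&(z['d'][125:255,215:370]>0)]
(c,sz,a)=cv2.minAreaRect((g[:,:2]*1000).astype(np.float32));print('plate',c,sz,a)
h=s[(zz>.076)&(zz<.09)&(s[...,0]>.6)];print('hub',h.mean(0),np.ptp(h,axis=0),len(h))
r=s[zz>.098];print('ring',r.mean(0),r.min(0),r.max(0),len(r))
a_=s[(zz>.05)&(zz<.09)];
im=cv2.resize(p[125:255,215:370],None,fx=5,fy=4.6,interpolation=cv2.INTER_CUBIC)[:,:,::-1];cv2.imwrite('pics/crop.png',im)
E
```

```text
bench z 0.0002516076870898947 plate 0.009861761257870156
plate (600.5450439453125, -46.562103271484375) (388.8118896484375, 461.93450927734375) 1.2475792169570923
hub [ 0.69620751 -0.04763135  0.07924773] [0.13088185 0.16134215 0.01083713] 176
ring [ 0.47415204 -0.02041181  0.58389233] [ 0.44515745 -0.06532973  0.09807395] [0.51278037 0.01167218 1.28760953] 156
```

View pics/crop.png

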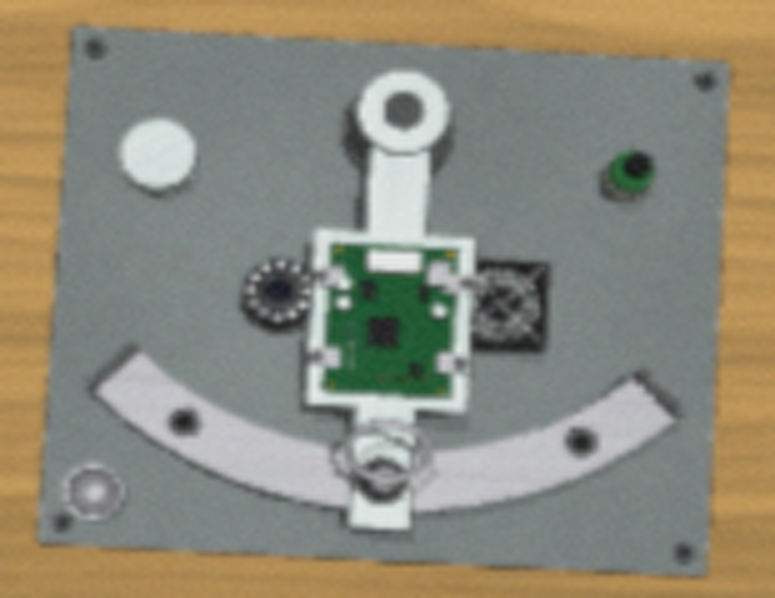

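The crop shows the round camera on the left at about (278,292) and the fan on the right. The hub is at (403,110), and the left and right holes are at (184,422) and (581,441). The ring is around (383,460). I'll fit the base pose from these.

```bash
cat >> h.py <<'E'
def ray(n,u,v,z):
    c=calibration(n);K=np.array(c['mtx']);R=cv2.Rodrigues(np.array(c['rvec']))[0];t=np.array(c['tvec']).ravel()
    d=R.T@np.linalg.inv(K)@[u,v,1];o=-R.T@t;return o+d*(z-o[2])/d[2]
E
python3 - <<'E'
from h import *
from scipy.optimize import least_squares
f=lambda x,y:(215+(x+.5)/5-.5,125+(y+.5)/4.6-.5)
s,c=.5,3**.5/2
obs=[((403,110),(0,0,.082)),((184,422),(-.23*c,.23*s,.052)),((581,441),(-.23*c,-.23*s,.052)),
((78,27),(.06,.2,.01)),((731,65),(.06,-.2,.01)),((708,575),(-.28,-.2,.01)),((38,543),(-.28,.2,.01)),((405,528),(-.259,-.0165,.066)),((278,290),(-.13*c,.13*s,.046))]
W=np.array([ray('top',*f(*a),m[2])[:2] for a,m in obs]);M=np.array([m[:2] for a,m in obs])
def res(q):
    C,S=np.cos(q[2]),np.sin(q[2]);return (M@np.array([[C,S],[-S,C]])+q[:2]-W)
r=least_squares(lambda q:res(q).ravel(),[.7,-.05,0],loss='soft_l1',f_scale=.003);print(r.x,np.round(res(r.x)*1000,1).tolist())
q=r.x;C,S=np.cos(q[2]),np.sin(q[2])
for n,m in (('ring',(-.214,0)),('pin',(-.23,0)),('holeL',(-.23*c,.23*s))): print(n,q[0]+C*m[0]-S*m[1],q[1]+S*m[0]+C*m[1])
E
```

```text
[ 0.70901384 -0.04689722 -0.02809277] [[0.5, -0.9], [-0.0, -0.1], [-1.1, -0.4], [1.8, 3.4], [2.3, -0.3], [-1.6, 0.4], [-0.4, 1.3], [-0.7, -1.5], [-0.4, -0.9]]
ring 0.49509827912061805 -0.04088616190770846
pin 0.47910459233471137 -0.04043673672559843
holeL 0.5131368344375148 0.07365234591188519
```

```bash
cat >> h.py <<'E'
from scipy.spatial.transform import Rotation as Ro
PV=np.array([.709,-.047]);PSI=-.0281
def hook(th,s,g,lift=0,lat=0):
    "tool pose: arm angle th, s = tip past ring plane, g = pad face above ring centre (along -e), lift of tool"
    a=PSI-th if False else PSI+TH(th); u=np.array([np.cos(a),np.sin(a),0]);k=np.array([0,0,1.])
    d=(u-k)/2**.5;e=(-u-k)/2**.5;x=np.cross(e,d)
    C=np.array([*PV,0])-.214*u+.12*k
    return C+s*d-(.0439+g)*e+lift*k+lat*x, Ro.from_matrix(np.stack([x,e,d],1))
def TH(th): return -th   # +th swings the ring end to +y
def go(P,R,p0=None,R0=None):
    o=get_obs(); p0=np.array(o['tool_pos']) if p0 is None else p0
    R0=Ro.from_euler('xyz',o['orientation'],degrees=True) if R0 is None else R0
    return np.round(np.r_[R0.inv().apply(P-p0)/.1,(R0.inv()*R).as_rotvec()/.5],3)
def st():
    o=get_obs();print(o['clock'],np.round(o['tool_pos'],4),np.round(o['orientation'],2),np.round(o['joint_pos'],1),'F',np.round(o['force'],2),np.round(o['opening'],4))
E
python3 - <<'E'
from h import *
P,R=hook(0,-.06,.009);print(P,R.as_euler('xyz',degrees=True),R.as_matrix())
P=P+[0,0,.05];print(go(P,R))
E
```

```text
[ 0.49006601 -0.04084634  0.19983236] [-1.35000000e+02  1.27222187e-14 -9.16100114e+01] [[-0.0280963  -0.70682763  0.70682763]
 [-0.99960522  0.01986709 -0.01986709]
 [ 0.         -0.70710678 -0.70710678]]
[-4.616  5.051 -0.234  1.351 -0.996 -2.409]
```

>>> {"fn": "step_arm", "kwargs": {
  "steps": [
    [[-0.9,1,-0.2,0,0,0],[-0.9,1,-0.2,0,0,0],[-0.9,1,-0.2,0,0,0]]
  ],
  "jaw": 0
}}

```text
clock: 0.4
tool_pos: [0.2399, -0.5283, 0.2463]
orientation: [179.9, -0.0, -164.6]
force: [0.3, -0.6, 1.3]
opening: 0.0876
gripper_force: 0.0
```

>>> {"fn": "step_arm", "kwargs": {
  "steps": [
    [[-0.9,1,-0.2,0,0,0],[-0.9,1,-0.2,0,0,0],[-0.9,1,-0.2,0,0,0]]
  ]
}}

```text
clock: 0.7
tool_pos: [0.3002, -0.4078, 0.2669]
orientation: [180.0, 0.0, -164.6]
force: [0.1, 0.3, -0.0]
opening: 0.0877
gripper_force: 0.0
```

>>> {"fn": "step_arm", "kwargs": {
  "steps": [
    [[-0.9,1,-0.2,0,0,0],[-0.9,1,-0.2,0,0,0],[-0.9,1,-0.2,0,0,0]]
  ]
}}

```text
clock: 1.0
tool_pos: [0.3604, -0.2876, 0.287]
orientation: [-180.0, 0.0, -164.6]
force: [1.6, -0.8, -0.4]
opening: 0.0876
gripper_force: 0.0
```

Run:
```python
from h import *
st()
P,R=hook(0,-.06,.009);print(go(P+[0,0,.08],R))
```

```text
1.0 [ 0.3604 -0.2876  0.287 ] [-1.7999e+02  5.0000e-02 -1.6456e+02] [-14.   -2.3 -19.2  -0.  -73.1 -60.5] F [ 1.58 -0.8  -0.4 ] 0.0876
[-1.907  2.033  0.073  1.347 -0.996 -2.407]
```

>>> {"fn": "step_arm", "kwargs": {
  "steps": [
    [[0,0,0,0,0,-0.85],[0,0,0,0,0,-0.85],[0,0,0,0,0,-0.85]]
  ]
}}

```text
clock: 1.3
tool_pos: [0.3599, -0.2891, 0.2865]
orientation: [180.0, 0.0, -139.8]
force: [-1.2, 0.3, 0.5]
opening: 0.0877
gripper_force: 0.0
```

>>> {"fn": "step_arm", "kwargs": {
  "steps": [
    [[0,0,0,0,0,-0.85],[0,0,0,0,0,-0.85],[0,0,0,0,0,-0.85]]
  ]
}}

```text
clock: 1.6
tool_pos: [0.3596, -0.2896, 0.2863]
orientation: [180.0, 0.0, -115.5]
force: [-0.1, -0.3, 0.1]
opening: 0.0874
gripper_force: 0.0
```

>>> {"fn": "step_arm", "kwargs": {
  "steps": [
    [[0,0,0,0,0,-0.85],[0,0,0,0,0,-0.85],[0,0,0,0,0,-0.85],[0,0,0,0,0,-0.85]]
  ]
}}

```text
clock: 2.0
tool_pos: [0.3597, -0.2897, 0.2863]
orientation: [180.0, 0.0, -91.4]
force: [-0.1, 1.1, 0.6]
opening: 0.0877
gripper_force: 0.0
```

Run:
```python
from h import *
st()
P,R=hook(0,-.06,.009);print(go(P+[0,0,.08],R))
```

```text
2.0 [ 0.3597 -0.2897  0.2863] [ 1.7998e+02  1.0000e-02 -9.1450e+01] [-14.3  -2.2 -19.2  -0.  -73.   12.9] F [-0.08  1.1   0.63] 0.0877
[-2.521 -1.241  0.065  1.572  0.003  0.005]
```

>>> {"fn": "step_arm", "kwargs": {
  "steps": [
    [[-0.95,-0.5,-0.2,0.8,0,0],[-0.95,-0.5,-0.2,0.8,0,0],[-0.95,-0.5,-0.2,0.8,0,0],[-0.95,-0.5,-0.2,0.8,0,0]]
  ]
}}

```text
clock: 2.4
tool_pos: [0.4106, -0.1945, 0.3066]
orientation: [-156.8, 0.1, -91.6]
force: [0.0, 0.7, -0.4]
opening: 0.0876
gripper_force: 0.0
```

>>> {"fn": "step_arm", "kwargs": {
  "steps": [
    [[-0.95,0,0,0.77,0,0],[-0.95,0,0,0.77,0,0],[-0.95,0,0,0.77,0,0],[-0.95,0,0,0.77,0,0]]
  ]
}}

```text
clock: 2.8
tool_pos: [0.4232, -0.1125, 0.3257]
orientation: [-136.3, 1.1, -90.6]
force: [-24.6, 10.3, -104.1]
opening: 0.0876
gripper_force: 0.0
```

Run:
```python
from h import *
st()
P,R=hook(0,-.06,.009);print(go(P+[0,0,.0],R))
```

```text
2.8 [ 0.4232 -0.1125  0.3257] [-136.28    1.1   -90.62] [ 21.5 -36.4 -58.3  29.9 -29.8 -43.6] F [ -24.57   10.26 -104.14] 0.0876
[-0.7    0.402  1.376  0.045  0.051 -0.002]
```

>>> {"fn": "step_arm", "kwargs": {
  "steps": [
    [[-0.1,-0.1,0.3,0,0,0],[-0.2,-0.1,0.6,0,0,0],[-0.2,-0.1,0.6,0,0,0]]
  ]
}}

```text
clock: 3.1
tool_pos: [0.4768, -0.1042, 0.2987]
orientation: [-137.4, 1.4, -90.4]
force: [-0.1, 0.4, -0.7]
opening: 0.0877
gripper_force: 0.0
```

Run:
```python
from h import *
st()
P,R=hook(0,-.06,.009);print(go(P+[0,0,.0],R))
```

```text
3.1 [ 0.4768 -0.1042  0.2987] [-137.42    1.43  -90.44] [ 15.3 -25.7 -58.1  31.6 -18.4 -42.9] F [-0.1   0.38 -0.69] 0.0877
[-0.609  0.585  0.826  0.085  0.064 -0.005]
```

```bash
cat >> h.py <<'E'
def rx(a):return Ro.from_euler('x',a,degrees=True)
def ry(a):return Ro.from_euler('y',a,degrees=True)
def rz(a):return Ro.from_euler('z',a,degrees=True)
def fk(j,q):
    r1,z1,L2,a,L3,Lt,b=q
    R=rz(j[0]);p=R.apply([r1,b,z1]);R=R*ry(j[1]);p=p+R.apply([0,0,L2]);R=R*ry(-j[2]);p=p+R.apply([L3,0,a])
    R=R*rx(SG[0]*j[3])*ry(-j[4]);p=p+R.apply([Lt,0,0]);R=R*rx(SG[1]*j[5])
    return p,R*RT
RT=Ro.from_matrix(np.array([[0,0,1],[-1,0,0],[0,-1,0]],float))
SG=[1,1]
E
cat > fit.py <<'E'
import h,itertools
from h import *
D=[([-58.092,20.546,.682,0,-70.136,-16.507],[.179,-.651,.227],[180,0,-164.6]),
([-14,-2.3,-19.2,0,-73.1,-60.5],[.3604,-.2876,.287],[180,.05,-164.56]),
([-14.3,-2.2,-19.2,0,-73,12.9],[.3597,-.2897,.2863],[179.98,0,-91.45]),
([21.5,-36.4,-58.3,29.9,-29.8,-43.6],[.4232,-.1125,.3257],[-136.28,1.1,-90.62]),
([15.3,-25.7,-58.1,31.6,-18.4,-42.9],[.4768,-.1042,.2987],[-137.42,1.43,-90.44])]
for sg in itertools.product([1,-1],[1,-1]):
    h.SG[:]=sg
    def res(q):
        o=[]
        for j,p,e in D:
            P,R=fk(j,q);o+=list(P-p)+list((R.inv()*Ro.from_euler('xyz',e,degrees=True)).as_rotvec()*.2)
        return np.array(o+list(1e-3*(q-q0)))
    q0=np.array([0,.35,.4,0,.4,.25,-.19])
    r=least_squares(res,q0) if 0 else __import__('scipy.optimize').optimize.least_squares(res,q0)
    print(sg,np.round(r.x,4),np.round(r.cost,6),np.round(r.fun[:30]*1000,1).reshape(5,6).tolist() if r.cost<1e-2 else '')
E
python3 fit.py
```

```text
(1, 1) [ 0.5977 -0.2691  0.3817  0.237  -0.2179  0.1114 -0.2216] 0.126934 
(1, -1) [ 0.5977 -0.2691  0.3817  0.237  -0.2179  0.1114 -0.2216] 0.05504 
(-1, 1) [ 0.3207  0.1809  0.5576 -0.0226  0.1362  0.3843 -0.1806] 0.193141 
(-1, -1) [ 0.3207  0.1809  0.5576 -0.0226  0.1362  0.3843 -0.1806] 0.001973 [[4.3, 14.9, 24.2, -0.0, -0.0, 0.0], [5.4, 10.2, 5.5, 0.0, -0.2, 0.2], [5.5, 10.2, 6.1, -0.1, -0.0, 0.2], [8.6, -13.9, -45.8, 0.2, -0.1, 0.0], [6.5, -16.7, 10.0, -0.2, 0.1, 0.1]]
```

```bash
sed -i 's/r1,z1,L2,a,L3,Lt,b=q/r1,z1,L2,a,L3,Lt,b,b2,c=q/; s/R.apply(\[Lt,0,0\])/R.apply([Lt,b2,c])/; s/^SG=.*/SG=[-1,-1]/' h.py; sed -i 's/in itertools.product(\[1,-1\],\[1,-1\])/in [(-1,-1)]/; s/-.19\])/-.1,-.09,0.])/;s/round(r.cost,6)/round(r.cost,8)/' fit.py; python3 fit.py
```

```text
(-1, -1) [-0.0023  0.2005  0.6017 -0.0019  0.4688  0.3764  0.0043 -0.1963 -0.0022] 5e-07 [[0.1, 0.3, -0.5, -0.0, -0.0, 0.0], [0.1, -0.1, 0.3, 0.0, -0.2, 0.2], [0.1, -0.1, 0.2, -0.1, -0.0, 0.2], [-0.1, -0.3, -0.1, 0.2, -0.1, 0.0], [0.1, 0.2, 0.1, -0.2, 0.1, 0.1]]
```

```bash
python3 - <<'E'
s=open('h.py').read()
i=s.index('def hook');j=s.index('def TH')
s=s[:i]+'''def hook(th,s,g,lift=0,lat=0,pit=45,tw=0,dy=0):
    "arm angle th, s = tip past ring plane, g = hook face above ring centre, pit = deg below horizontal, tw 0: +y finger below, 90/-90: fingers level, dy yaw off"
    a=PSI-th;u=np.array([np.cos(a),np.sin(a),0]);k=np.array([0,0,1.])
    C=np.array([*PV,0])-.214*u+.12*k
    R=rz(np.degrees(a)+dy)*ry(pit)*RT        # x right?, y=e, z=d
    x,e,d=R.as_matrix().T
    R2=R*rz(tw)
    off=-(.0439+g)*e if tw==0 else (g-.0095)*-e-np.sign(1)*.0539*R2.as_matrix()[:,1]*1
    return C+s*d+off+lift*k+lat*x,R2
'''+s[j:]
s+='''
Q=[-0.0023,0.2005,0.6017,-0.0019,0.4688,0.3764,0.0043,-0.1963,-0.0022]
LO=np.array([-176.03,-82.01,-58.28,-173.87,-174.79,-173.66]);HI=np.array([176.03,121.73,71.71,95.51,-.11,173.66])
from scipy.optimize import least_squares
def ik(P,R,seed):
    f=lambda j:np.r_[(fk(j,Q)[0]-P)*10,(fk(j,Q)[1].inv()*R).as_rotvec()*2]
    r=least_squares(f,np.clip(seed,LO+.5,HI-.5),bounds=(LO,HI),x_scale=30.)
    return r.x,np.abs(r.fun).max(),np.minimum(r.x-LO,HI-r.x)[[1,2,3,4,5]].min()
'''
open('h.py','w').write(s)
E
cat > s.py <<'E'
from h import *
rng=np.random.default_rng(0)
for tw in (0,90,-90):
  for pit in (45,55):
    for dy in (-20,0,20):
     sols=[]
     P,R=hook(0,.018,.009,pit=pit,tw=tw,dy=dy)
     for k in range(14):
        sd=rng.uniform(LO,HI);sd[0]=rng.uniform(-60,60)
        j,e,m=ik(P,R,sd)
        if e<1e-3 and not any(np.abs(j-t[0]).max()<2 for t in sols): sols.append((j,m))
     for j,m in sols:
        out=[m]
        for a in ((0,-.05,.009,0),(0,.018,.009,.03),(.26,.018,.009,.03),(.524,.018,.009,.03),(.524,-.05,.009,0)):
            jj,e,mm=ik(*hook(*a,pit=pit,tw=tw,dy=dy),j);out.append(mm if e<1e-3 else -1)
        if min(out)>-1: print(tw,pit,dy,np.round(j,0),np.round(out,1))
E
python3 s.py
sed -i "s/if min(out)>-1: //; s/(45,55)/(45,55,65)/; s/(14)/(10)/" s.py; time python3 s.py
```

```text
0 45 20 [  5.  -1. -37. -45. -14.  54.] [13.5  8.3  9.4 -1.  -1.  -1. ]
0 55 20 [ 18.  -0. -48.  -3.  -7.   4.] [ 6.9 10.5 11.8 -1.  -1.  -1. ]
0 65 20 [ 18.   3. -42.  -1. -20.   1.] [16.3 18.5 18.5  6.7  6.2  7.8]
90 45 20 [-18.   5. -33. -63. -28.  -3.] [25.5 23.  25.4 -1.  -1.  -1. ]
90 55 20 [  0.   3. -37. -33. -19. -43.] [18.8 18.6 20.4 -1.  -1.  -1. ]
90 65 20 [  8.   4. -40. -12. -22. -69.] [18.5 19.7 19.8  0.5 -1.  -1. ]
-90 45 20 [ 10.  -2. -43. -53.  -7. 149.] [ 7. -1. -1. -1. -1. -1.]
real	0m9.046s
user	0m9.541s
sys	0m0.076s
```

```bash
cat > s2.py <<'E'
from h import *
rng=np.random.default_rng(1)
from multiprocessing import Pool
def job(a):
  th,tw,pit,dy=a;best=[]
  rng=np.random.default_rng(1)
  P,R=hook(th,.018,.009,lift=.015,pit=pit,tw=tw,dy=dy)
  for k in range(16):
    sd=rng.uniform(LO,HI);sd[0]=rng.uniform(-70,70);sd[1]=rng.uniform(-40,30);sd[2]=rng.uniform(-58,0);sd[4]=rng.uniform(-100,-5)
    j,e,m=ik(P,R,sd)
    if e<1e-3 and not any(np.abs(j-t[0]).max()<2 for t in best): best.append((j,m))
  return a,best
A=[(th,tw,pit,dy) for th in (0,.524) for tw in (0,90,-90) for pit in (40,50,60) for dy in (-30,-15,0,15,30,45)]
with Pool() as p:
  for a,b in p.map(job,A):
    for j,m in b:
      if m>3: print(*a,np.round(j).astype(int).tolist(),round(m,1))
E
time python3 s2.py
```

```text
0 0 40 15 [5, -4, -39, -50, -8, 55] 8.0
0 0 40 30 [-14, 1, -30, -64, -35, 90] 27.8
0 0 40 45 [-19, 6, -25, -62, -51, 101] 33.2
0 0 50 30 [3, 0, -33, -40, -26, 57] 25.7
0 0 50 45 [-7, 4, -25, -47, -43, 80] 32.8
0 0 60 15 [19, -1, -51, 16, -10, -20] 6.8
0 0 60 30 [12, 1, -35, -19, -26, 31] 23.2
0 0 60 45 [5, 4, -27, -30, -39, 59] 31.0
0 90 40 15 [-23, 3, -35, -74, -28, 7] 23.6
0 90 40 30 [-27, 9, -29, -68, -43, 15] 29.7
0 90 40 45 [-28, 14, -22, -63, -55, 20] 36.5
0 90 50 15 [1, 0, -40, -37, -13, -45] 13.2
0 90 50 30 [-13, 5, -29, -50, -34, -11] 29.3
0 90 50 45 [-17, 11, -22, -50, -47, 3] 36.1
0 90 60 15 [10, 0, -46, -7, -14, -80] 12.5
0 90 60 30 [-1, 5, -31, -29, -31, -38] 26.9
0 90 60 45 [-7, 9, -24, -35, -42, -17] 34.5
0 -90 40 30 [-17, 0, -38, -72, -35, -168] 5.2
0 -90 40 45 [-23, 6, -33, -66, -50, -159] 14.9
0 -90 50 30 [8, -4, -41, -43, -19, 147] 17.4
0 -90 60 30 [21, -4, -48, -12, -17, 108] 10.4
0 -90 60 45 [6, -1, -36, -32, -34, 150] 22.5
0.524 0 40 -30 [45, 16, -53, 59, -59, -156] 5.6
0.524 0 50 -30 [42, 13, -50, 52, -52, -145] 8.4
0.524 0 60 -30 [38, 11, -46, 42, -47, -133] 12.7
0.524 0 60 -15 [35, 8, -52, 53, -38, -126] 6.7
0.524 90 40 45 [0, 2, -36, -73, -11, -8] 10.6
0.524 90 60 -30 [46, 8, -53, 41, -46, 129] 4.8
0.524 -90 40 -30 [47, 23, -47, 59, -58, -69] 10.8
0.524 -90 40 30 [-12, 3, -51, -150, -16, -112] 7.0
0.524 -90 50 -30 [45, 20, -45, 51, -52, -59] 13.3
0.524 -90 50 -15 [42, 15, -55, 69, -44, -59] 3.7
0.524 -90 60 -30 [42, 17, -41, 41, -48, -46] 17.4
0.524 -90 60 -15 [41, 13, -49, 52, -39, -42] 9.2
real	0m13.891s
user	0m50.625s
sys	0m0.110s
```

```bash
cat > s3.py <<'E'
from h import *
from multiprocessing import Pool
WP=[(0,-.045,.0,0),(0,0,0,0),(0,.018,0,0),(0,.018,.03,0),(.13,.018,.03,.25),(.26,.018,.03,.5),(.39,.018,.03,.75),(.524,.018,.03,1),(.524,.018,.01,1),(.524,.0,.0,1),(.524,-.045,0,1)]
def hk(th,s,lift,pit,tw,dy):
  P,R=hook(th,s,-.0439,lift=lift,pit=pit,tw=0,dy=dy);R=R*rz(tw);return P-.0545*R.as_matrix()[:,1],R
def job(a):
  tw,p0,p1,d0,d1=a;rng=np.random.default_rng(1);best=(a,-1,None)
  for k in range(10):
    sd=rng.uniform(LO,HI);sd[0]=rng.uniform(-70,70);sd[1]=rng.uniform(-20,20);sd[2]=rng.uniform(-58,0);sd[4]=rng.uniform(-60,-5)
    j,e,m=ik(*hk(*WP[5][:3],(p0+p1)/2,tw,(d0+d1)/2),sd)
    if e>1e-3: continue
    w=m;js=[None]*len(WP)
    for rg in (range(5,-1,-1),range(5,len(WP))):
      jj=j
      for i in rg:
        f=WP[i][3];jn,e,m=ik(*hk(*WP[i][:3],p0+f*(p1-p0),tw,d0+f*(d1-d0)),jj)
        if e>1e-3 or np.abs(jn-jj).max()>70: w=-1;break
        jj=jn;js[i]=jn;w=min(w,m)
      if w<0:break
    if w>best[1]:best=(a,w,js)
  return best
def ang(p,d):
  p,d=np.radians([p,d]);return np.degrees(np.arccos((np.cos(p)*np.cos(d)+np.sin(p))/2**.5))
if __name__=='__main__':
  A=[(tw,p0,p1,d0,d1) for tw in (0,90,-90) for p0 in (45,52,60) for p1 in (45,52,60) for d0 in (10,17,25) for d1 in (10,20,30,40)]
  with Pool() as p: r=p.map(job,A)
  r=[x for x in r if x[1]>3]; r.sort(key=lambda x:max(ang(x[0][1],x[0][3]),ang(x[0][2],x[0][4])))
  for x in r[:14]: print(x[0],round(x[1],1),round(ang(x[0][1],x[0][3])),round(ang(x[0][2],x[0][4])),[np.round(x[2][i]).astype(int).tolist() for i in (0,5,10)])
E
time python3 s3.py
```

```text
real	0m39.153s
user	2m26.785s
sys	0m0.130s
```

```bash
sed -i 's/for p0 in (45,52,60) for p1 in (45,52,60) for d0 in (10,17,25) for d1 in (10,20,30,40)/for p0,p1 in ((40,40),(60,60),(65,65),(70,70),(50,65),(65,50)) for d0 in (-20,0,15,30) for d1 in (-20,-5,10,25,45)/; s/tw in (0,90,-90)/tw in (0,45,90,-45,-90)/' s3.py; time python3 s3.py
```

```text
(0, 65, 65, 15, -5) 3.6 22 20 [[20, -5, -43, 6, -27, -11], [24, 0, -55, 46, -20, -77], [38, 3, -47, 39, -41, -105]]
(0, 65, 65, 15, 10) 4.6 22 21 [[20, -5, -43, 6, -27, -11], [24, 0, -54, 40, -18, -65], [36, 0, -50, 41, -33, -91]]
(0, 65, 65, 15, -20) 3.7 22 23 [[20, -5, -43, 6, -27, -11], [25, 1, -55, 48, -23, -87], [40, 6, -42, 34, -48, -116]]
(0, 65, 65, 15, 25) 3.2 22 24 [[20, -5, -43, 6, -27, -11], [25, 0, -51, 31, -18, -50], [33, -1, -51, 38, -26, -72]]
(0, 70, 70, 0, -5) 11.3 25 25 [[22, -2, -43, 15, -32, -35], [27, 3, -47, 30, -29, -71], [36, 4, -41, 29, -43, -94]]
(45, 70, 70, 0, -5) 8.1 25 25 [[17, -3, -43, 12, -32, -73], [25, 1, -50, 30, -28, -114], [36, 1, -46, 30, -42, -140]]
(-45, 70, 70, 0, -5) 6.9 25 25 [[28, -4, -46, 19, -31, 1], [32, 4, -47, 32, -30, -33], [39, 7, -39, 29, -43, -52]]
(0, 70, 70, 0, 10) 11.3 25 25 [[22, -2, -43, 15, -32, -35], [27, 3, -46, 27, -28, -61], [35, 3, -42, 28, -37, -78]]
(45, 70, 70, 0, 10) 7.9 25 25 [[17, -3, -43, 12, -32, -73], [24, 1, -49, 27, -26, -103], [33, -1, -46, 29, -36, -122]]
(-45, 70, 70, 0, 10) 6.9 25 25 [[28, -4, -46, 19, -31, 1], [32, 3, -48, 30, -28, -24], [39, 4, -42, 29, -38, -38]]
(0, 65, 65, 30, -20) 3.6 26 23 [[13, -3, -34, -11, -35, 23], [24, 0, -55, 46, -20, -77], [40, 6, -42, 34, -48, -116]]
(0, 65, 65, 30, -5) 4.6 26 20 [[13, -3, -34, -11, -35, 23], [24, 0, -54, 40, -18, -65], [38, 3, -47, 39, -41, -105]]
(0, 65, 65, 30, 10) 4.6 26 21 [[13, -3, -34, -11, -35, 23], [25, 0, -51, 31, -18, -50], [36, 0, -50, 41, -33, -91]]
(0, 65, 65, 30, 25) 3.2 26 24 [[13, -3, -34, -11, -35, 23], [26, 0, -47, 19, -19, -32], [33, -1, -51, 38, -26, -72]]
real	1m21.904s
user	4m50.189s
sys	0m0.124s
```

```bash
cat >> h.py <<'E'
PIT,DY=68,5
def T(th,s,inw=0,lift=0):
    "finger centre line through ring centre at depth s, then moved inward along arm and up"
    P,R=hook(th,s,-.0439,pit=PIT,dy=DY);a=PSI-th
    return P-.0545*R.as_matrix()[:,1]+inw*np.array([np.cos(a),np.sin(a),0])+[0,0,lift],R
E
python3 - <<'E'
from h import *
o=get_obs();p0=np.array(o['tool_pos']);R0=Ro.from_euler('xyz',o['orientation'],degrees=True);j=np.array(o['joint_pos'])
P,R=T(0,-.06);print(P,R.as_euler('xyz',degrees=True));print(go(P,R))
from scipy.spatial.transform import Slerp
sl=Slerp([0,1],Ro.concatenate([R0,R]))
for f in (.25,.5,.75,1): j,e,m=ik(p0+f*(P-p0),sl(f),j);print(f,np.round(j,1),e<1e-3,m)
for a in ((0,.016,0,0),(0,.016,.006,.025),(.26,.016,.006,.025),(.524,.016,.006,.025),(.524,.016,0,0),(.524,-.06,0,0)): j,e,m=ik(*T(*a),j);print(a,np.round(j,1),e<1e-3,round(m,1))
E
```

```text
[ 0.52309052 -0.03932844  0.19604709] [-158.           0.         -86.6100114]
[-0.626  0.368  1.078 -0.72  -0.029 -0.14 ]
0.25 [ 18.2 -21.1 -55.1  27.4 -22.  -40.4] True 3.135934087860477
0.5 [ 20.1 -16.1 -51.6  22.6 -25.2 -36.9] True 6.692323357952134
0.75 [ 21.3 -10.8 -47.5  17.7 -28.5 -32.7] True 10.761073698077837
1 [ 22.   -5.3 -43.1  13.1 -31.9 -28.5] True 15.18355472879282
(0, 0.016, 0, 0) [ 19.7   3.1 -48.1  19.3 -18.6 -33.5] True 10.2
(0, 0.016, 0.006, 0.025) [ 19.9   1.7 -44.2  15.4 -23.7 -29.5] True 14.1
(0.26, 0.016, 0.006, 0.025) [ 25.9   2.5 -49.2  33.7 -24.2 -66.6] True 9.1
(0.524, 0.016, 0.006, 0.025) [ 31.3   6.3 -46.1  37.9 -31.2 -89.6] True 12.2
(0.524, 0.016, 0, 0) [ 30.3   7.6 -49.7  43.7 -27.1 -95.4] True 8.6
(0.524, -0.06, 0, 0) [ 37.    0.9 -43.7  31.7 -39.7 -87.3] True 14.6
```

>>> {"fn": "step_arm", "kwargs": {
  "steps": [
    [[-0.15,0.09,0.22,-0.18,-0.01,-0.03],[-0.31,0.18,0.45,-0.36,-0.02,-0.07],[-0.47,0.28,0.68,-0.54,-0.02,-0.1],[-0.62,0.37,0.9,-0.72,-0.03,-0.14],[-0.62,0.37,0.9,-0.72,-0.03,-0.14],[-0.62,0.37,0.9,-0.72,-0.03,-0.14]]
  ]
}}

```text
clock: 3.7
tool_pos: [0.5098, -0.0397, 0.2085]
orientation: [-158.1, -0.1, -86.5]
force: [-0.5, -0.2, -0.1]
opening: 0.0877
gripper_force: 0.0
```

Run:
```python
from h import *
st();print(go(*T(0,-.06)),go(*T(0,-.02)))
o=get_obs();p0=np.array(o['tool_pos']);R0=Ro.from_euler('xyz',o['orientation'],degrees=True)
p,d=snapshot('side');tip=p0+.0545*R0.as_matrix()[:,1];uv=proj('side',[tip])[0];print('tip uv',uv)
# ring measured from side view
C=T(0,0)[0]+.0545*T(0,0)[1].as_matrix()[:,1];print('ring C',C,proj('side',[C]))
u,v=proj('side',[C])[0].astype(int)
c=p[v-60:v+40,u-65:u+65];cv2.imwrite('pics/s1.png',cv2.resize(c,None,fx=6,fy=6,interpolation=cv2.INTER_CUBIC)[:,:,::-1]);print('crop org',u-65,v-60)
```

```text
3.7 [ 0.5098 -0.0397  0.2085] [-1.5808e+02 -9.0000e-02 -8.6530e+01] [ 22.8  -7.6 -43.3  12.9 -34.2 -28.7] F [-0.49 -0.21 -0.12] 0.0877
[ 0.004 -0.077  0.165  0.003 -0.002  0.004] [ 0.003 -0.077  0.565  0.003 -0.002  0.004]
tip uv [310.32544685 189.98455124]
ring C [ 0.49508448 -0.04098739  0.12      ] [[298.56179876 205.14159103]]
crop org 233 145
```

View pics/s1.png

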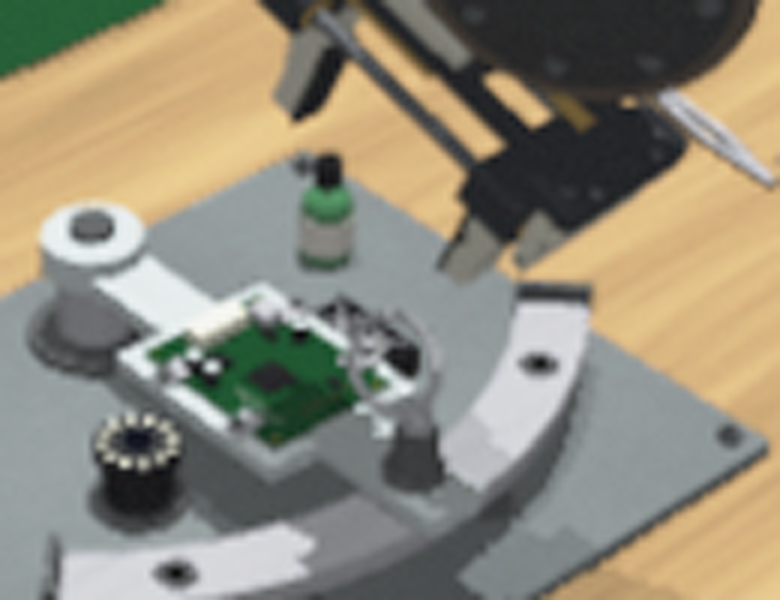

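The ring centre shows at about crop (397,364), which is (299,205.6) in the full picture, and the predicted position is (298.6,205.1). The hooking fingertip at crop (465,270) also matches its prediction. The alignment is good, so I'll insert.

>>> {"fn": "step_arm", "kwargs": {
  "steps": [
    [[0,-0.08,0.15,0,0,0],[0,-0.08,0.3,0,0,0],[0,-0.08,0.45,0,0,0],[0,-0.08,0.55,0,0,0],[0,-0.08,0.65,0,0,0],[0,-0.08,0.7,0,0,0],[0,-0.08,0.7,0,0,0]]
  ]
}}

```text
clock: 4.45
tool_pos: [0.5426, -0.0382, 0.148]
orientation: [-157.9, -0.1, -86.5]
force: [-0.2, -0.2, 0.1]
opening: 0.0877
gripper_force: 0.0
```

Run:
```python
from h import *
st();print(go(*T(0,.016)),go(*T(0,.016,.006)))
```

```text
4.45 [ 0.5426 -0.0382  0.148 ] [-1.5788e+02 -5.0000e-02 -8.6470e+01] [ 20.4   0.3 -46.9  16.8 -22.5 -31.3] F [-0.17 -0.24  0.09] 0.0877
[-0.001  0.002  0.242 -0.004  0.     0.005] [ 0.005 -0.054  0.264 -0.004  0.     0.005]
```

>>> {"fn": "step_arm", "kwargs": {
  "steps": [
    [[0,0,0.06,0,0,0],[0,0,0.12,0,0,0],[0,0,0.18,0,0,0],[0,0,0.24,0,0,0],[0,0,0.24,0,0,0],[0,0,0.24,0,0,0]]
  ]
}}

```text
clock: 5.05
tool_pos: [0.5522, -0.0371, 0.1253]
orientation: [-157.9, -0.1, -86.4]
force: [-0.3, -0.4, -0.4]
opening: 0.0878
gripper_force: 0.0
```

Run:
```python
from h import *
st();print(go(*T(0,.016,.006)),go(*T(0,.016,.006,.02)))
p,d=snapshot('side');c=p[155:235,250:350];cv2.imwrite('pics/s2.png',cv2.resize(c,None,fx=7,fy=7,interpolation=cv2.INTER_CUBIC)[:,:,::-1])
```

```text
5.05 [ 0.5522 -0.0371  0.1253] [-1.5793e+02 -6.0000e-02 -8.6410e+01] [ 19.6   3.2 -48.6  19.8 -18.  -33.8] F [-0.32 -0.43 -0.44] 0.0878
[ 0.011 -0.05   0.017 -0.003  0.001  0.007] [ 0.011 -0.125 -0.168 -0.003  0.001  0.007]
```

View pics/s2.png

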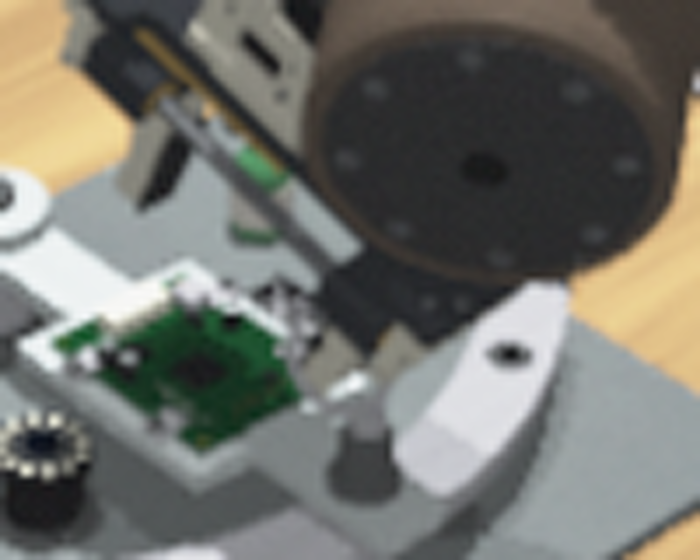

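The finger sits inside the ring, at about crop (345,385), with no force on it. Next I move it inward a little and lift in stages.

>>> {"fn": "step_arm", "kwargs": {
  "steps": [
    [[0.01,-0.025,0.01,0,0,0],[0.01,-0.05,0.02,0,0,0],[0.01,-0.06,-0.03,0,0,0],[0.01,-0.07,-0.05,0,0,0],[0.01,-0.07,-0.05,0,0,0],[0.01,-0.07,-0.05,0,0,0]]
  ]
}}

```text
clock: 5.7
tool_pos: [0.5564, -0.0378, 0.1328]
orientation: [-157.9, -0.1, -86.4]
force: [-2.7, 0.2, -0.6]
opening: 0.0878
gripper_force: 1.6
```

Run:
```python
from h import *
st();print(go(*T(0,.016,.006,.02)))
```

```text
5.7 [ 0.5564 -0.0378  0.1328] [-1.5791e+02 -5.0000e-02 -8.6420e+01] [ 19.5   3.  -46.9  18.  -19.7 -31.9] F [-2.75  0.19 -0.59] 0.0878
[ 0.001 -0.058 -0.114 -0.003  0.001  0.007]
```

>>> {"fn": "step_arm", "kwargs": {
  "steps": [
    [[0,-0.007,-0.019,0,0,0],[0,-0.015,-0.037,0,0,0],[0,-0.022,-0.056,0,0,0],[0,-0.022,-0.056,0,0,0],[0,-0.022,-0.056,0,0,0]]
  ]
}}

```text
clock: 6.2
tool_pos: [0.556, -0.038, 0.1383]
orientation: [-158.0, -0.1, -86.4]
force: [-5.3, -0.1, -7.5]
opening: 0.0879
gripper_force: 3.6
```

>>> {"fn": "step_arm", "kwargs": {
  "steps": [
    [[0,-0.007,-0.019,0,0,0],[0,-0.015,-0.037,0,0,0],[0,-0.022,-0.056,0,0,0],[0,-0.03,-0.074,0,0,0],[0,-0.035,-0.09,0,0,0],[0,-0.035,-0.09,0,0,0]]
  ]
}}

```text
clock: 6.8
tool_pos: [0.556, -0.038, 0.1482]
orientation: [-158.0, -0.1, -86.4]
force: [-5.4, 0.7, -9.5]
opening: 0.0876
gripper_force: 4.0
```

Run:
```python
from h import *
st()
p,d=snapshot('side');c=p[155:235,250:350];cv2.imwrite('pics/s3.png',cv2.resize(c,None,fx=7,fy=7,interpolation=cv2.INTER_CUBIC)[:,:,::-1])
```

```text
6.8 [ 0.556  -0.038   0.1482] [-1.5796e+02 -6.0000e-02 -8.6440e+01] [ 19.9   1.7 -45.   15.9 -22.9 -29.8] F [-5.38  0.66 -9.46] 0.0876
```

View pics/s3.png

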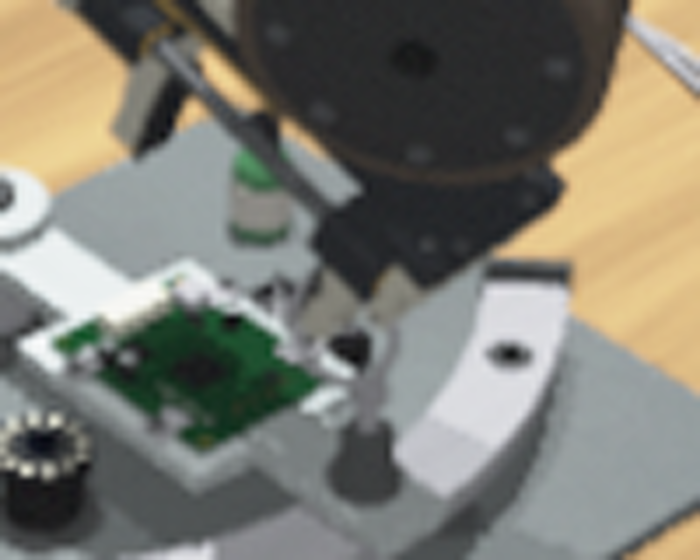

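The pin is lifted about 14–15 mm, with the finger inside the ring at around crop (330,310). Now I work out the swing.

```bash
cat >> h.py <<'E'
def swing(a,n):
    o=get_obs();p0=np.array(o['tool_pos']);R0=Ro.from_euler('xyz',o['orientation'],degrees=True);j=np.array(o['joint_pos'])
    for f in np.linspace(1/n,1,n):
        W=Ro.from_rotvec([0,0,-a*f]);pv=np.array([*PV,0]);P=pv+W.apply(p0-pv);j,e,m=ik(P,W*R0,j)
        print([float(x) for x in np.round(go(P,W*R0,p0,R0),3)],round(m,1),e<1e-3)
E
python3 -c "
from h import *
swing(.262,8)"
```

```text
[-0.05, -0.006, 0.003, -0.0, 0.025, 0.061] 12.4 True
[-0.099, -0.014, 0.006, -0.0, 0.049, 0.121] 11.4 True
[-0.148, -0.024, 0.009, -0.0, 0.074, 0.182] 10.5 True
[-0.197, -0.035, 0.014, -0.0, 0.098, 0.243] 9.8 True
[-0.246, -0.047, 0.019, -0.0, 0.123, 0.304] 9.2 True
[-0.294, -0.061, 0.024, -0.0, 0.147, 0.364] 8.8 True
[-0.341, -0.076, 0.03, -0.0, 0.172, 0.425] 8.6 True
[-0.388, -0.093, 0.037, -0.001, 0.197, 0.486] 8.5 True
```

>>> {"fn": "step_arm", "kwargs": {
  "steps": [
    [[-0.025,-0.003,0.001,0,0.012,0.03],[-0.05,-0.006,0.003,0,0.025,0.061],[-0.075,-0.01,0.004,0,0.037,0.091],[-0.099,-0.014,0.006,0,0.049,0.121],[-0.124,-0.019,0.007,0,0.061,0.151],[-0.148,-0.024,0.009,0,0.074,0.182],[-0.172,-0.029,0.011,0,0.086,0.212],[-0.197,-0.035,0.014,0,0.098,0.243],[-0.246,-0.047,0.019,0,0.123,0.304],[-0.294,-0.061,0.024,0,0.147,0.364],[-0.341,-0.076,0.03,0,0.172,0.425],[-0.388,-0.093,0.037,0,0.197,0.486],[-0.388,-0.093,0.037,0,0.197,0.486],[-0.388,-0.093,0.037,0,0.197,0.486]]
  ]
}}

```text
clock: 8.25
tool_pos: [0.5638, 0.0021, 0.148]
orientation: [-157.9, -0.0, -101.4]
force: [-7.8, 2.2, -8.2]
opening: 0.0874
gripper_force: 5.2
```

Run:
```python
from h import *
st();print(go(*T(.262,.016,.006,.02)))
swing(.262,8)
p,d=snapshot('top');np.savez('t1.npz',p=p,d=d);s,_=snapshot('side')
a=cv2.resize(p[150:250,225:345],None,fx=3.2,fy=3.2);b=cv2.resize(s[155:255,235:355],None,fx=3.2,fy=3.2)
cv2.imwrite('pics/t1.png',np.hstack([a,b])[:,:,::-1])
```

```text
8.25 [0.5638 0.0021 0.148 ] [-1.5792e+02 -2.0000e-02 -1.0139e+02] [ 25.8   2.5 -50.1  34.9 -23.4 -67.8] F [-7.84  2.25 -8.16] 0.0874
[ 0.007 -0.004  0.028 -0.003  0.002  0.008]
[-0.05, -0.007, 0.003, -0.0, 0.025, 0.061] 8.4 True
[-0.099, -0.015, 0.006, -0.0, 0.049, 0.121] 8.6 True
[-0.148, -0.025, 0.01, -0.0, 0.074, 0.182] 8.9 True
[-0.197, -0.036, 0.014, -0.0, 0.098, 0.243] 9.2 True
[-0.245, -0.048, 0.019, -0.0, 0.123, 0.303] 9.7 True
[-0.293, -0.062, 0.025, -0.0, 0.148, 0.364] 10.3 True
[-0.34, -0.078, 0.031, -0.0, 0.172, 0.425] 10.9 True
[-0.387, -0.095, 0.038, -0.0, 0.197, 0.486] 11.6 True
```

View pics/t1.png

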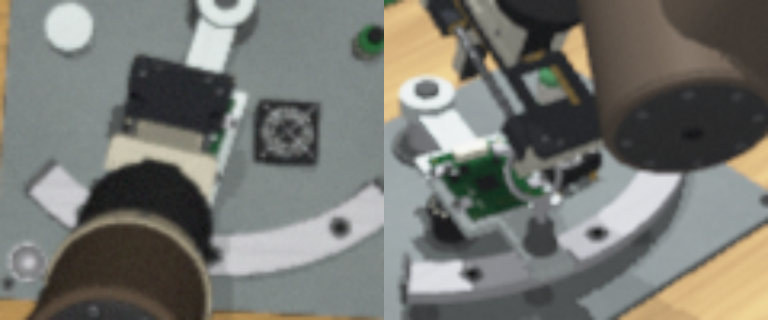

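The arm has swung about half way: the middle hole is now bare at side crop (598,233) and the ring is still hooked. I continue.

>>> {"fn": "step_arm", "kwargs": {
  "steps": [
    [[-0.025,-0.003,0.001,0,0.012,0.03],[-0.05,-0.007,0.003,0,0.025,0.061],[-0.099,-0.015,0.006,0,0.049,0.121],[-0.148,-0.025,0.01,0,0.074,0.182],[-0.197,-0.036,0.014,0,0.098,0.243],[-0.245,-0.048,0.019,0,0.123,0.303],[-0.269,-0.055,0.022,0,0.135,0.334],[-0.293,-0.062,0.025,0,0.148,0.364],[-0.316,-0.07,0.028,0,0.16,0.394],[-0.34,-0.078,0.031,0,0.172,0.425],[-0.364,-0.086,0.035,0,0.184,0.455],[-0.387,-0.095,0.038,0,0.197,0.486],[-0.387,-0.095,0.038,0,0.197,0.486],[-0.387,-0.095,0.038,0,0.197,0.486]]
  ]
}}

```text
clock: 9.75
tool_pos: [0.582, 0.039, 0.1481]
orientation: [-157.9, 0.1, -116.4]
force: [-8.5, 5.1, -7.9]
opening: 0.0877
gripper_force: 6.3
```

```bash
cat >> h.py <<'E'
def armang(tag):
    "board angle from the green pixels in the side picture"
    p,d=snapshot('side');W=cloud('side',d);hs=cv2.cvtColor(p,cv2.COLOR_RGB2HSV)
    m=(hs[...,0]>45)&(hs[...,0]<85)&(hs[...,1]>120)&(W[...,2]>.06)&(W[...,2]<.08)&(abs(W[...,0]-.6)<.15)&(abs(W[...,1])<.15)
    g=W[m];b=g[:,:2].mean(0)-PV;print('board pts',len(g),'centroid',g.mean(0),'th',np.degrees(PSI-np.arctan2(-b[1],-b[0])),'ring yaw')
    return p
E
python3 - <<'E'
from h import *
st();print(go(*T(.524,.016,.006,.02)))
p=armang('x');uv=proj('side',[[.513,.0737,.052]])[0];print(uv)
cv2.imwrite('pics/s4.png',cv2.resize(p[165:265,215:335],None,fx=6,fy=6,interpolation=cv2.INTER_CUBIC)[:,:,::-1])
E
```

```text
9.75 [0.582  0.039  0.1481] [-1.5792e+02  9.0000e-02 -1.1636e+02] [ 31.4   6.3 -46.7  38.7 -30.5 -90.3] F [-8.48  5.13 -7.89] 0.0877
[ 0.019 -0.004  0.029 -0.003  0.007  0.008]
board pts 122 centroid [0.5922739  0.03161139 0.06583184] th 32.34902653531351 ring yaw
[261.94605091 240.33233934]
```

View pics/s4.png

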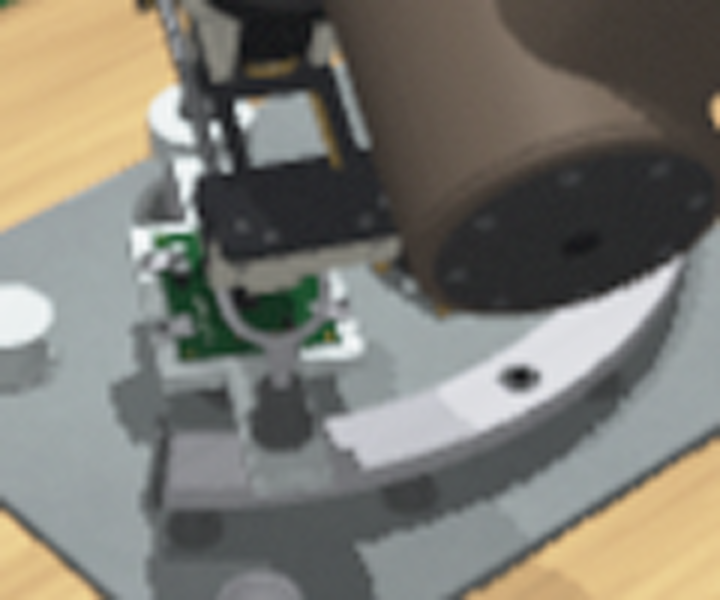

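>>> {"fn": "step_arm", "kwargs": {
  "steps": [
    [[0,0.007,0.019,0,0,0],[0,0.015,0.037,0,0,0],[0,0.022,0.056,0,0,0],[0,0.03,0.074,0,0,0],[0,0.035,0.088,0,0,0],[0,0.035,0.088,0,0,0],[0,0.035,0.088,0,0,0]]
  ]
}}

```text
clock: 10.5
tool_pos: [0.5821, 0.039, 0.1389]
orientation: [-157.9, 0.1, -116.3]
force: [-10.0, 5.3, -6.3]
opening: 0.0878
gripper_force: 6.5
```

Run:
```python
from h import *
st()
for a in (.48,.5,.524,.55):
    c=PSI-a;print(a,[np.round(proj('side',[[PV[0]-.23*np.cos(c),PV[1]-.23*np.sin(c),z]])[0],1) for z in (.066,.094,.104,.113)])
```

```text
10.5 [0.5821 0.039  0.1389] [-1.5790e+02  1.1000e-01 -1.1635e+02] [ 30.8   7.  -47.9  40.7 -28.9 -92.2] F [-10.02   5.28  -6.29] 0.0878
0.48 [array([265.7, 235.8]), array([265.7, 227.6]), array([265.7, 224.7]), array([265.7, 222. ])]
0.5 [array([264., 236.]), array([264. , 227.9]), array([264. , 224.9]), array([264. , 222.2])]
0.524 [array([261.9, 236.3]), array([261.9, 228.2]), array([261.9, 225.2]), array([261.9, 222.5])]
0.55 [array([259.6, 236.6]), array([259.6, 228.4]), array([259.6, 225.5]), array([259.5, 222.8])]
```

>>> {"fn": "step_arm", "kwargs": {
  "steps": [
    [[0,0.01,0.02,0,0,0],[0,0.02,0.03,0,0,0],[0,0.033,0.03,0,0,0],[0,0.033,0.03,0,0,0]]
  ]
}}

```text
clock: 10.9
tool_pos: [0.5813, 0.0396, 0.1359]
orientation: [-157.8, 0.1, -116.4]
force: [-2.5, 2.6, -5.3]
opening: 0.0878
gripper_force: 2.7
```

>>> {"fn": "step_arm", "kwargs": {
  "steps": [
    [[0,0.01,0.02,0,0,0],[0,0.02,0.04,0,0,0],[0,0.03,0.05,0,0,0],[0,0.03,0.05,0,0,0]]
  ]
}}

```text
clock: 11.3
tool_pos: [0.5799, 0.0389, 0.1298]
orientation: [-157.8, 0.0, -116.4]
force: [0.1, 0.5, 0.1]
opening: 0.0873
gripper_force: 0.0
```

Run:
```python
from h import *
st();print(go(*T(.524,.016,0,0)))
p,d=snapshot('side');W=cloud('side',d)
cv2.imwrite('pics/s5.png',cv2.resize(p[165:265,215:335],None,fx=6,fy=6,interpolation=cv2.INTER_CUBIC)[:,:,::-1])
```

```text
11.3 [0.5799 0.0389 0.1298] [-1.5783e+02  2.0000e-02 -1.1645e+02] [ 30.3   7.4 -49.3  43.3 -27.4 -94.6] F [0.07 0.47 0.11] 0.0873
[ 0.003  0.042  0.028 -0.006  0.003  0.006]
```

View pics/s5.png

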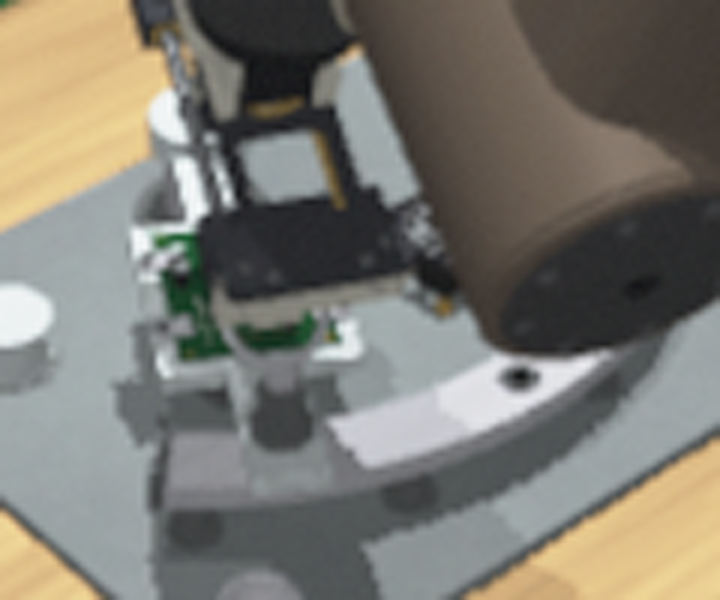

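No force is left on the finger, and the ring foot has dropped about 25 crop pixels (≈14 mm), from y≈345 to y≈370. That fits the pin being home. I'll centre the finger and pull out.

>>> {"fn": "step_arm", "kwargs": {
  "steps": [
    [[0,0.03,0,0,0,0],[0,0.04,-0.05,0,0,0],[0,0.04,-0.15,0,0,0],[0,0.04,-0.25,0,0,0],[0,0.04,-0.35,0,0,0],[0,0.04,-0.5,0,0,0],[0,0.04,-0.65,0,0,0],[0,0.04,-0.8,0,0,0],[0,0.04,-0.8,0,0,0]]
  ]
}}

```text
clock: 12.25
tool_pos: [0.5497, 0.0551, 0.2044]
orientation: [-157.8, 0.2, -116.4]
force: [-0.4, 0.4, 0.3]
opening: 0.0874
gripper_force: 0.0
```

Run:
```python
from h import *
st();p=armang('x');z=cloud('side',snapshot('side')[1])
for l in (0,.009):
  a=PSI-.524;u=np.array([np.cos(a),np.sin(a)]);print(l,[np.round(proj('side',[[*(PV-r*u),h+l]])[0],1) for r,h in ((.214,.12),(.198,.136),(.23,.104))])
cv2.imwrite('pics/s6.png',cv2.resize(p[190:255,225:305],None,fx=9,fy=9,interpolation=cv2.INTER_CUBIC)[:,:,::-1])
```

```text
12.25 [0.5497 0.0551 0.2044] [-157.76    0.18 -116.38] [ 37.6  -0.  -43.4  31.3 -40.7 -87. ] F [-0.42  0.36  0.31] 0.0874
board pts 186 centroid [0.59423779 0.02595476 0.0659938 ] th 30.834259468761253 ring yaw
0 [array([260.7, 216.5]), array([259.6, 207.8]), array([261.9, 225.2])]
0.009 [array([260.7, 213.8]), array([259.6, 205.1]), array([261.9, 222.5])]
```

View pics/s6.png

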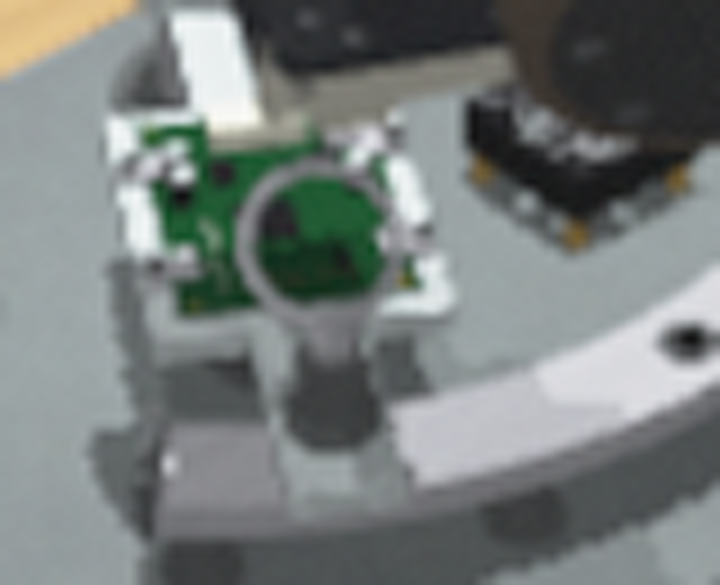

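The ring centre at crop (320,240) is (260.6,216.7) in the full picture. The prediction for the pin home in the left hole is (260.7,216.5), so the pin is home and the finger is clear.

```bash
python3 -c "
from plant import *
print(close_job())"
```

```text
the job is handed in; nothing more can be done
None
```

The job is handed in at about 12 s of the 48 s allowed: by the last picture the index pin is home in the left (camera-side) hole with the board over the lens, and the robot is clear of everything. No verdict came back. Early on, a move I made folded the arm to the end of its joint-3 range and the wrist force read about 107 N for a moment (limit 120 N). On the ring, the wrist read about 13 N at most (limit 30 N).

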